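# Hold the reference pin centred in the ring gauge

### The arm

A 6-joint arm with a two-finger parallel gripper is mounted at the origin on a cart in front of the work surface, level with it; the furniture and walls round the work are solid. World frame = base frame: x ahead of the robot, y to its left, z up, the work surface at z = 0. Lengths are in m, angles in rad, forces in N, time in s.
With the tool pointing down it reaches from about 0.375 to 0.9 m from the base axis. Payload 3.1 kg.
Tool frame: the origin (TCP) lies midway between the tips of the shut fingers; the grasp point (between the pads) lies 19 mm behind it; x points along the fingers, z is the direction in which the jaws open and shut, and the axes are right-handed (so a half turn about x gives the same grasp; the last joint's range is limited). The gripper opens to 85 mm and grips with 20 to 120 N. Pads are 22 mm wide; open, the fingers measure 114 mm over their backs; the gripper's body (76 mm by 85 mm) begins 54 mm behind the grasp point. The pads swing forward as they close: fully open they stand 13 mm farther back than shut.
Start: joints at [-1.395, 0.527, 1.433, -0, 1.181, -0.178], TCP at [0.217, -0.586, 0.231] pointing down, gripper open.
Joint ranges: [-3.08, 3.08], [-0.75, 2.2], [0.22, 2.44], [-1.43, 4.57], [0, 2.65], [-2.85, 2.85]. Speed limits (rad/s): [2.79, 2.79, 3.14, 3.14, 3.14, 3.14].

### API

Orientations are given as a unit quaternion [x, y, z, w].
In Python, from station import status, snapshot, camera_params, ticket gives the robot as it stands.
- The arm moves only by the tool arm_command, never from a script. Its argument "series" is a list that holds one entry, the list of rows, each a list of 4 numbers: the shift along the tool's x, y, z in mm, then the turn about the tool's x in rad. A call has 1 to 10 rows; each row shifts and turns the commanded pose from where the row before left it, along the tool's axes as they then stand; what a row does not reach is not made up. A row lasts 1/10 s, in which the tool goes at most 50 mm and 8.59 degrees, less where a joint would pass 70% of its speed; a pose out of reach is approached as far as the arm can. A call is refused whole if a number of a shift passes 50 or a number of a turn 0.15, either way. A call with a gripper value outside its range is refused whole. "jaw" is the opening in per cent of the stroke, from 0 (shut) to 100 (fully open), set as the call begins (left out, the last holds). The fingers move at their own pace and stop on an object; "force" is the grip in N (left out, the last holds). Time passes only in rows, so rows that do not move let the fingers close. It gives the time, the measured TCP pose, the force and the opening at its end, in the units of the state.
- status.sense(): the state, without advancing time (a new reading comes with each control period).
- snapshot(name): name is "side" or "top"; returns the picture (420x560x3 uint8, red, green, blue); there is no depth.
- camera_params(name): a dict with "fovy" (degrees; the focal length in pixels is half the picture's height over the tangent of half this angle, whatever the lens; pixels are square), "cx", "cy" (the principal point, pixels), "extrinsics" (4x4, takes a point from camera to world coordinates). Camera axes: x right, y down, z forward; pixel columns grow to the right and rows downward; lengths in m; the calibration is good to about 2 mm. A picture is of the moment at which its call begins. camera_params takes no time and is no camera call.
- ticket.sign_off(): hands the job in, once; it reports no verdict.
The state is a dict: "t": time; "q": joint angles; "qd": joint speeds; "tau": joint torques, N m; "tcp_pos": TCP position; "tool_rot": TCP orientation; "force": force on the tool from outside, world axes, zero at the start; "ft_torque": the same for the moment, N m; "finger_gap": opening from 0.0 (shut) to 1.0 (fully open).
Only numpy, scipy, OpenCV 4.12 (cv2) and the standard library are available. Lean on these libraries where they do the work, as an engineer would, in place of code of your own. Each camera call takes 0.05 s, during which the arm holds its last target. There are 200 camera calls.

### The job

Zero the ring gauge: slide its shutter by the black grip all the way to the end stop so that the bore lies open, then take the pin with the plain round handle out of its stand (leave the T-handled pin and everything else alone) and lower it from above through the bore without touching the gauge. Finish while holding it there in the gripper, upright, still, centred in the bore (off-centre by less than half of the gap around it), with its tip hanging roughly midway between the underside of the ring plate and the base plate; do not let go.

Things in the scene. Friction and masses are not known exactly. Their poses are not given: they have to be found in the camera images.
- ring_gauge: grey and aluminium gauge, fixed. Origin on the bench (z = 0) below the bore's axis; z up, y along its long side towards the end stop. Base plate 90 x 164 x 12 mm (y -47..117), two end cheeks at y = -40 and 110, ring plate 84 x 164 mm with underside at z = 80 and top at z = 100 mm; vertical through bore of 30 mm diameter at x = y = 0. The space from z = 12 to 80 mm under the bore is open
- bore (a point): centre of the bore's mouth, at the top face of the ring plate (100 mm above the bench); axes as the gauge's. On the ring plate lie two guide rails (x = +-31 mm) and an end-stop bar (y = 103..111 mm), all 6 mm high
- shutter (a joint): travel of the shutter, a 4 mm steel plate that slides on the ring plate along the gauge's +y; in m: 0 = fully shut over the bore, 0.060 = fully open, against the end stop. Starts between 0 and 0.012. About 1.5 N of friction, stays where it is left
- shutter_grip (a point): centre of the shutter's upright black grip, a block 30 mm (gauge x) x 14 mm (gauge y) and 34 mm high, from 104 to 138 mm above the bench; the point is 121 mm above the bench. At gauge y = 30 mm + travel of the shutter
- stand_ref: fixed stand of the round-handled pin: base plate 70 x 70 x 6 mm with a wooden block 44 x 44 mm on it, top 90 mm above the bench, with a vertical 16 mm hole in the middle. Origin on the bench below the hole. Its place is sometimes swapped with the other stand
- pin_handle (a point): centre of the round handle of the reference pin (steel, about 0.14 kg, loose): handle 24 mm in diameter, 56 mm high; below it a pin 10 mm in diameter, 80 mm long. It stands upright in its stand, the handle spanning 90 to 146 mm above the bench, this point 118 mm above it; z points up along the pin
- pin_tip (a point): lower end of the reference pin, on its axis, 108 mm below the handle's centre (10 mm above the bench in the stand)
- ref_pin: the reference pin; origin at its tip, z up along it to the handle
- tee_pin: another pin, with a T handle (bar of 14 mm diameter and 60 mm length, 131 mm above the bench) in a like stand; to be left alone. Origin at its tip, 10 mm above the bench
- jar: dark jar, 53 mm in diameter and 47 mm high, a bystander; origin under its centre
- tape: roll of tape lying flat, 96 mm in diameter and 45 mm high, a bystander; origin under its centre
- iron: loose metal golf iron head 77 x 119 x 16 mm, a bystander; origin under its centre

How it is judged:
By the outcome, as a careful person would: the job done as asked, in the order asked, and still so for the second after the job is handed in, while the arm keeps its last pose, push and grip.
It also fails if it takes over 58 s, if anything falls off the work surface, if the arm or the gripper's body presses on something with over 40 N, if the wrist force passes 120 N, or if a joint passes its speed limit or range.

## Working session

There is one attempt and no reset: what is moved stays moved. The work goes in short steps, Python scripts to look and compute and a tool call to move; the robot and the scene stay as the last step left them, time stands still between calls to the robot, and variables do not carry over. Pictures are saved under pics/ and viewed, about 8 in all and at most 12, crops included, and the job is handed in when it is done.

Besides the shell and the picture viewer there is one more tool, called after "Emit:" in YAML: its name, and indented under it one key for each argument. arm_command: Moves the arm, as the interface text tells. Its arguments: {"type":"object","properties":{"series":{"type":"array"},"jaw":{"type":"number"},"force":{"type":"number"}},"required":["series"]}

```bash
mkdir -p pics; ls
python3 - <<'E'
from station import status, snapshot, camera_params
import cv2
print(status.sense())
for n in("side","top"):
    cv2.imwrite(f"pics/{n}0.png",snapshot(n)[:,:,::-1]); print(n,camera_params(n))
E
```

```text
pics
{'t': 0.0, 'q': array([-1.39550982e+00,  5.28459108e-01,  1.43393935e+00, -2.17590628e-05,
        1.18139810e+00, -1.78501828e-01]), 'qd': array([ 1.29387847e-03, -1.07887819e-03, -1.16704583e-03, -1.85343895e-05,
        4.14300121e-04, -7.44380632e-04]), 'tau': array([ 8.95195990e-04, -4.42347944e+01, -1.78021055e+01, -1.82599242e-04,
        8.29073426e-03,  1.19605642e-05]), 'tcp_pos': array([ 0.21642411, -0.58554723,  0.23032618]), 'tool_rot': array([ 0.40475515,  0.58074047, -0.40366147,  0.57963022]), 'force': array([0.96734269, 0.08441103, 0.13633084]), 'ft_torque': array([-0.03631659,  0.05436189,  0.02128429]), 'finger_gap': 1.0013073588272692}
side {'fovy': 42.66604681096267, 'cx': 285.7542268066631, 'cy': 199.51117132644816, 'extrinsics': array([[ 0.90192159, -0.24535776,  0.3554392 , -0.10517804],
       [-0.4318962 , -0.5090008 ,  0.74456958, -1.21375687],
       [-0.00176708, -0.82505622, -0.56504789,  1.09257792],
       [ 0.        ,  0.        ,  0.        ,  1.        ]])}
top {'fovy': 51.768980090667185, 'cx': 282.4398734839696, 'cy': 207.74085459736213, 'extrinsics': array([[-1.42118240e-04, -9.91526265e-01,  1.29906294e-01,
         3.32778619e-01],
       [-9.99996758e-01,  4.71171483e-04,  2.50227385e-03,
         7.59549234e-02],
       [-2.54227838e-03, -1.29905517e-01, -9.91523118e-01,
         1.29259125e+00],
       [ 0.00000000e+00,  0.00000000e+00,  0.00000000e+00,
         1.00000000e+00]])}
```

View pics/side0.png

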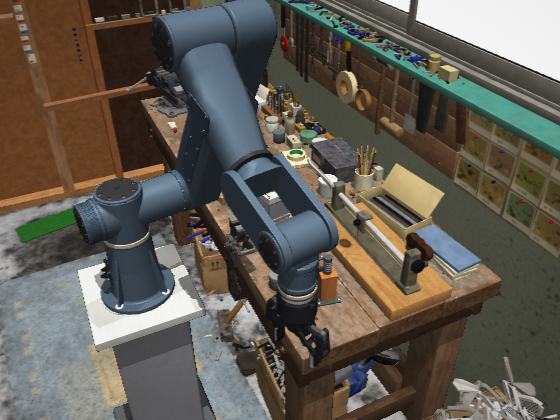

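View pics/top0.png

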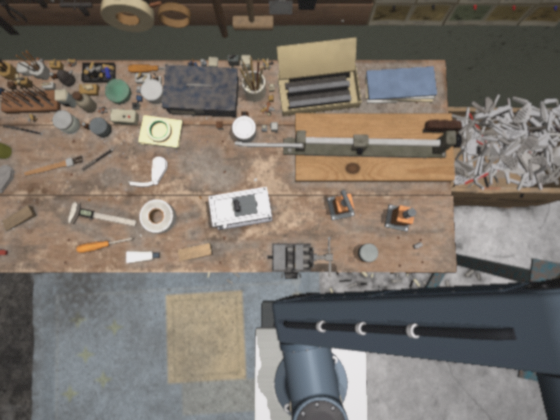

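The side view shows the arm hiding most of the scene, with an orange stand visible near (328,285). The top view shows the gauge near (240,208), the two stands near (342,205) and (402,215), and the jar near (369,253). I'll zoom in on the top view.

Run:
```python
import cv2
a=cv2.imread("pics/top0.png")
c=cv2.resize(a[180:240,200:280],None,fx=7,fy=7,interpolation=cv2.INTER_CUBIC)
d=cv2.resize(a[180:240,320:424],None,fx=7,fy=7,interpolation=cv2.INTER_CUBIC)
import numpy as np
o=cv2.resize(np.hstack([c,d]),None,fx=.62,fy=.62); cv2.imwrite("pics/crop0.png",o);print(o.shape)
```

```text
(260, 799, 3)
```

View pics/crop0.png

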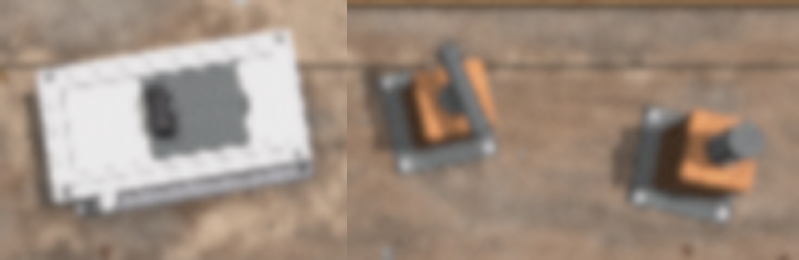

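The crop shows the round-handled pin in the right-hand stand, handle top near original pixel (409,213), and the T-pin on the left. The gauge has its grip on the left side of the shutter, so gauge +y points image-left (world +y). Now to measure these.

```bash
cat > h.py <<'E'
import numpy as np, cv2
from station import status, snapshot, camera_params
def P(n):
    p=camera_params(n); return 210/np.tan(np.radians(p["fovy"])/2),p["cx"],p["cy"],p["extrinsics"]
def ray(n,u,v):
    f,cx,cy,E=P(n); d=E[:3,:3]@np.array([(u-cx)/f,(v-cy)/f,1]); return E[:3,3],d
def onz(n,u,v,z):
    o,d=ray(n,u,v); return (o+d*(z-o[2])/d[2])[:2]
def pix(n,X):
    f,cx,cy,E=P(n); c=E[:3,:3].T@(np.array(X)-E[:3,3]); return np.array([cx+f*c[0]/c[2],cy+f*c[1]/c[2]])
def tri(u1,u2):
    A=[];b=[]
    for n,uv in (("top",u1),("side",u2)):
        o,d=ray(n,*uv); d=d/np.linalg.norm(d); M=np.eye(3)-np.outer(d,d); A.append(M); b.append(M@o)
    return np.linalg.lstsq(np.vstack(A),np.hstack(b),rcond=None)[0]
E
python3 - <<'E'
from h import *
np.set_printoptions(precision=4,suppress=True)
a=cv2.imread("pics/top0.png"); hsv=cv2.cvtColor(a,cv2.COLOR_BGR2HSV)
def blobs(m,x0,x1,y0,y1,amin=8):
    z=np.zeros(m.shape,np.uint8); z[y0:y1,x0:x1]=m[y0:y1,x0:x1]*255
    return [c for c in cv2.findContours(z,cv2.RETR_EXTERNAL,cv2.CHAIN_APPROX_NONE)[0] if cv2.contourArea(c)>amin]
m=(hsv[:,:,1]<30)&(hsv[:,:,2]>185)
for c in blobs(m,200,280,180,240,200):
    w=np.array([onz("top",*p[0],.1) for p in c],np.float32)*1000
    r=cv2.minAreaRect(w); print("plate",r, cv2.minAreaRect(c)); 
for nm,m,z,box in (("grip",hsv[:,:,2]<75,.138,(225,250,195,215)),("shut",(hsv[:,:,2]<150),.104,(228,262,192,220)),("handle",(hsv[:,:,1]<70)&(hsv[:,:,2]<120),.146,(398,418,204,222))):
    for c in blobs(m,*box):
        (u,v),s,an=cv2.minAreaRect(c); M=cv2.moments(c);print(nm,(u,v),s,an,M["m10"]/M["m00"],M["m01"]/M["m00"],onz("top",u,v,z))
print("handle eye",onz("top",409.4,213.4,.146))
for q in [(238.5,206,.138),(409.4,213.4,.146)]:
    X=[*onz("top",*q),]; print(pix("side",[*onz("top",*q),q[2]]))
E
```

```text
plate ((489.9193420410156, 197.67916870117188), (94.59214782714844, 165.22669982910156), 9.320804595947266) ((239.7498321533203, 207.5405731201172), (33.694976806640625, 59.46643829345703), 80.78897094726562)
shut (244.37838745117188, 204.77027893066406) (18.08388900756836, 23.509056091308594) 80.53767395019531 244.14324693042292 204.86721236925874 [0.4969 0.1845]
handle (406.0000305175781, 214.00001525878906) (6.260990142822266, 6.260990142822266) 63.43495178222656 406.17241379310343 213.85057471264366 [ 0.466  -0.2504]
handle eye [ 0.4676 -0.2596]
[264.2755 176.7206]
[325.1597 256.9399]
```

```bash
cat >> h.py <<'E'
from scipy.spatial.transform import Rotation as R
def plan(target,zdir=None,s=None):
    """shift in tool axes (mm) to target, and turn about tool x to bring z along zdir"""
    s=s or status.sense(); r=R.from_quat(s["tool_rot"]); M=r.as_matrix()
    print("axes x,y,z:",M.T.round(3).tolist()); print("shift mm",(M.T@(np.array(target)-s["tcp_pos"])*1000).round(1))
    if zdir is not None:
        d=M.T@np.array([*zdir,0]); a=np.arctan2(-d[1],d[2]); a=(a+np.pi/2)%np.pi-np.pi/2; print("turn",a.round(3))
E
python3 - <<'E'
from h import *
t=np.radians(9.2); g=(-np.sin(t),np.cos(t))
print("grip eye",onz("top",237.3,204.5,.138))
plan([.48,-.40,.27]); plan([.497,.197,.27],g)
E
```

```text
grip eye [0.49291301 0.20047669]
axes x,y,z: [[-0.0, 0.002, -1.0], [0.938, 0.346, 0.0], [0.346, -0.938, -0.002]]
shift mm [-39.3 311.6 -82.9]
axes x,y,z: [[-0.0, 0.002, -1.0], [0.938, 0.346, 0.0], [0.346, -0.938, -0.002]]
shift mm [ -38.2  534.3 -637. ]
turn 0.193
```

Emit:
arm_command:
  series:
    - [[-5, 39, -10, 0], [-5, 39, -10, 0], [-5, 39, -10, 0], [-5, 39, -10, 0], [-5, 39, -10, 0], [-5, 39, -11, 0], [-5, 39, -11, 0], [-4, 39, -11, 0]]
  jaw: 100
  force: 40

```text
t: 0.9
tcp_pos: [0.4815, -0.399, 0.2701]
tool_rot: [0.404, 0.58, -0.404, 0.58]
force: [1.2, 0.1, 0.1]
finger_gap: 0.998
```

Emit:
arm_command:
  series:
    - [[0, 14, -35, 0], [0, 14, -35, 0], [0, 14, -35, 0], [0, 14, -35, 0], [0, 14, -35, 0], [0, 14, -35, 0], [0, 14, -35, 0], [0, 14, -35, 0], [0, 14, -35, 0], [0, 14, -35, 0]]

```text
t: 1.9
tcp_pos: [0.4901, -0.0219, 0.2701]
tool_rot: [0.404, 0.58, -0.404, 0.58]
force: [-0.3, 0.4, 0.4]
finger_gap: 1.003
```

Emit:
arm_command:
  series:
    - [[0, 14, -35, 0], [0, 14, -35, 0], [0, 14, -35, 0], [0, 14, -35, 0], [0, 14, -35, 0], [0, 14, -25, 0.1], [0, 0, 0, 0.093], [0, 0, 0, 0], [0, 0, 0, 0]]

```text
t: 2.8
tcp_pos: [0.4997, 0.1931, 0.2699]
tool_rot: [0.457, 0.539, -0.458, 0.539]
force: [-0.2, -0.5, -0.9]
finger_gap: 1.001
```

Run:
```python
from h import *
t=np.radians(9.2); g=(-np.sin(t),np.cos(t))
s=status.sense();print(s["t"],s["tcp_pos"],s["q"])
plan([.496,.1995,.2],g)
cv2.imwrite("pics/side1.png",snapshot("side")[:,:,::-1]);cv2.imwrite("pics/top1.png",snapshot("top")[:,:,::-1])
a=cv2.imread("pics/side1.png")[120:320,200:380]
cv2.imwrite("pics/side1c.png",cv2.resize(a,None,fx=3,fy=3,interpolation=cv2.INTER_CUBIC))
```

```text
2.8 [0.4996651  0.19306019 0.26993863] [ 1.60041718e-01  3.61495807e-01  1.60907990e+00 -1.21863599e-04
  1.17208979e+00  1.56816232e+00]
axes x,y,z: [[-0.001, -0.0, -1.0], [0.987, 0.162, -0.001], [0.162, -0.987, 0.0]]
shift mm [69.9 -2.5 -7. ]
turn 0.002
```

View pics/side1c.png

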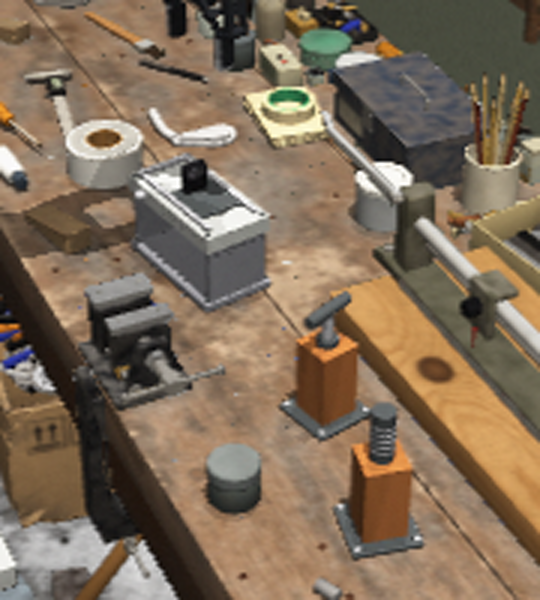

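Side crop: the gauge, black grip (about (264,178) in full-image pixels), T-pin and ref pin (handle top (328,257)) are all clear. Triangulating these.

Run:
```python
from h import *
np.set_printoptions(precision=4,suppress=True)
s=lambda x,y:(200+(x-1)/3,120+(y-1)/3)
print("handle top",tri((409.4,213.4),s(383.5,411)), onz("side",*s(383.5,411),.146))
print("grip top",tri((237.3,204.5),s(194,162)),onz("side",*s(194,163),.138))
# base of stand corners at z=.006, side
for c in [(285,404),(322,435),(337,508),(360,553),(421,544)]: print(onz("side",*s(*c),.006))
# gauge base plate corners (z .012) & plate top near/right corners (z .1): 
for c in [(135,247),(210,305),(269,285)]: print("base",onz("side",*s(*c),.006))
for c in [(135,178),(210,236),(270,216),(192,160)]: print("plate",onz("side",*s(*c),.1))
a=cv2.imread("pics/side1.png")
g=cv2.cvtColor(a,cv2.COLOR_BGR2HSV)
m=((g[:,:,2]<60)).astype(np.uint8); z=np.zeros_like(m); z[170:190,255:275]=m[170:190,255:275]
for c in cv2.findContours(z,0,1)[0]:
    if cv2.contourArea(c)>5: print(cv2.boundingRect(c),cv2.minAreaRect(c))
```

```text
handle top [ 0.4706 -0.2609  0.146 ] [ 0.4739 -0.2613]
grip top [0.491  0.1996 0.1482] [0.496 0.213]
[ 0.4729 -0.0664]
[ 0.4852 -0.126 ]
[ 0.4496 -0.2257]
[ 0.441  -0.2875]
[ 0.4979 -0.302 ]
base [0.4401 0.2673]
base [0.4731 0.124 ]
base [0.5496 0.1296]
plate [0.4454 0.2692]
plate [0.4746 0.1232]
plate [0.551  0.1303]
plate [0.5205 0.2769]
(260, 173, 12, 12) ((265.5, 178.5), (11.0, 11.0), 90.0)
```

Emit:
arm_command:
  series:
    - [[30, -2, -9, 0], [40, 0, 0, 0], [40, 0, 0, 0], [30, 0, 0, 0], [17, 0, 0, 0], [0, 0, 0, 0], [0, 0, 0, 0]]

```text
t: 3.6
tcp_pos: [0.4971, 0.2013, 0.1135]
tool_rot: [0.458, 0.538, -0.458, 0.538]
force: [-0.1, 0.3, 0.3]
finger_gap: 1.0
```

Emit:
arm_command:
  series:
    - [[0, 0, 0, 0], [0, 0, 0, 0], [0, 0, 0, 0], [0, 0, 0, 0], [0, 0, 0, 0], [0, 0, 0, 0], [0, 0, 0, 0], [0, 0, 0, 0], [0, 0, 0, 0], [0, 0, 0, 0]]
  jaw: 0
  force: 25

```text
t: 4.6
tcp_pos: [0.4968, 0.2021, 0.1138]
tool_rot: [0.458, 0.539, -0.458, 0.539]
force: [-1.6, 1.9, 5.9]
finger_gap: 0.16
```

Emit:
arm_command:
  series:
    - [[0, 0, -5, 0], [0, 0, -5, 0], [0, 0, -5, 0], [0, 0, -5, 0], [0, 0, -5, 0], [0, 0, -5, 0], [0, 0, -5, 0], [0, 0, -5, 0], [0, 0, 0, 0]]

```text
t: 5.5
tcp_pos: [0.4902, 0.2416, 0.1139]
tool_rot: [0.458, 0.539, -0.458, 0.539]
force: [-1.0, 0.2, 5.4]
finger_gap: 0.158
```

Emit:
arm_command:
  series:
    - [[0, 0, -2, 0], [0, 0, -2, 0], [0, 0, -2, 0], [0, 0, 0, 0]]

```text
t: 5.9
tcp_pos: [0.4892, 0.247, 0.1138]
tool_rot: [0.458, 0.539, -0.458, 0.539]
force: [-1.5, -0.4, 6.3]
finger_gap: 0.16
```

Emit:
arm_command:
  series:
    - [[0, 0, -2, 0], [0, 0, -2, 0], [0, 0, 0, 0]]

```text
t: 6.2
tcp_pos: [0.4886, 0.2509, 0.1139]
tool_rot: [0.458, 0.539, -0.458, 0.539]
force: [-0.6, -0.6, 6.2]
finger_gap: 0.159
```

Emit:
arm_command:
  series:
    - [[0, 0, -2, 0], [0, 0, -1, 0], [0, 0, 0, 0]]

```text
t: 6.5
tcp_pos: [0.4881, 0.2538, 0.1138]
tool_rot: [0.458, 0.539, -0.458, 0.539]
force: [-2.2, -0.9, 6.6]
finger_gap: 0.158
```

Emit:
arm_command:
  series:
    - [[0, 0, -1, 0], [0, 0, -1, 0], [0, 0, 0, 0]]

```text
t: 6.8
tcp_pos: [0.488, 0.2543, 0.1138]
tool_rot: [0.457, 0.538, -0.459, 0.54]
force: [-0.5, -6.0, 7.5]
finger_gap: 0.157
```

Emit:
arm_command:
  series:
    - [[0, 0, -1, 0], [0, 0, -1, 0], [0, 0, 0, 0]]

```text
t: 7.1
tcp_pos: [0.488, 0.2544, 0.1139]
tool_rot: [0.456, 0.538, -0.459, 0.541]
force: [0.5, -12.8, 8.6]
finger_gap: 0.157
```

Emit:
arm_command:
  series:
    - [[0, 0, 2, 0], [0, 0, 0, 0]]

```text
t: 7.3
tcp_pos: [0.488, 0.2543, 0.1139]
tool_rot: [0.457, 0.538, -0.459, 0.539]
force: [-1.1, -4.9, 6.4]
finger_gap: 0.155
```

Emit:
arm_command:
  series:
    - [[0, 0, 0, 0], [0, 0, 0, 0], [0, 0, 0, 0], [0, 0, 0, 0], [0, 0, 0, 0], [-40, 0, 0, 0], [-40, 0, 0, 0], [-40, 0, 0, 0], [-40, 0, 0, 0], [0, 0, 0, 0]]
  jaw: 100

```text
t: 8.3
tcp_pos: [0.4913, 0.2574, 0.2794]
tool_rot: [0.462, 0.536, -0.454, 0.541]
force: [0.3, -0.9, 0.0]
finger_gap: 1.005
```

Run:
```python
from h import *
plan([.471,-.261,.27])
```

```text
axes x,y,z: [[0.013, 0.004, -1.0], [0.987, 0.161, 0.013], [0.161, -0.987, -0.002]]
shift mm [   7.2 -103.4  508.4]
```

Emit:
arm_command:
  series:
    - [[0, -8, 39, 0], [0, -8, 39, 0], [0, -8, 39, 0], [0, -8, 39, 0], [0, -8, 39, 0], [0, -8, 39, 0], [0, -8, 39, 0]]

```text
t: 9.0
tcp_pos: [0.4755, -0.0236, 0.2726]
tool_rot: [0.458, 0.539, -0.458, 0.538]
force: [-0.3, -0.4, -0.2]
finger_gap: 1.0
```

Emit:
arm_command:
  series:
    - [[0, -8, 39, 0], [0, -8, 39, 0], [0, -8, 39, 0], [0, -8, 39, 0], [0, -8, 39, 0], [0, -8, 39, 0], [0, 0, 0, 0], [0, 0, 0, 0]]

```text
t: 9.8
tcp_pos: [0.4657, -0.2613, 0.2722]
tool_rot: [0.459, 0.539, -0.459, 0.537]
force: [0.6, 0.5, -0.5]
finger_gap: 0.997
```

Run:
```python
from h import *
plan([.471,-.261,.27])
print(status.sense()["q"])
t=snapshot("top")[:,:,::-1];s=snapshot("side")[:,:,::-1]
cv2.imwrite("pics/top2.png",t);cv2.imwrite("pics/side2.png",s)
a=cv2.resize(t[180:240,200:280],(560,420),interpolation=cv2.INTER_CUBIC)
cv2.imwrite("pics/c2.png",a)
```

```text
axes x,y,z: [[-0.002, 0.002, -1.0], [0.987, 0.158, -0.001], [0.158, -0.987, -0.002]]
shift mm [2.2 5.3 0.6]
[-7.20927667e-01  3.57060902e-01  1.60928874e+00  4.52587842e-04
  1.17768493e+00  6.90941764e-01]
```

View pics/c2.png

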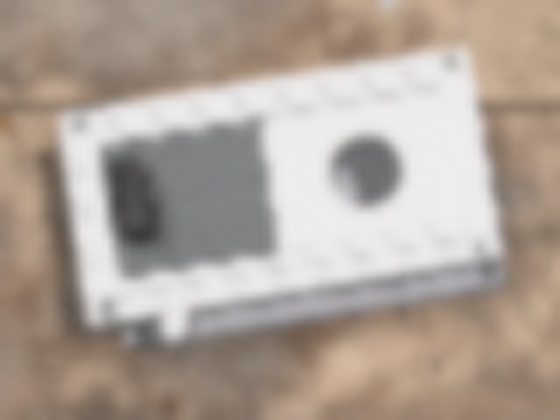

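View pics/side2.png

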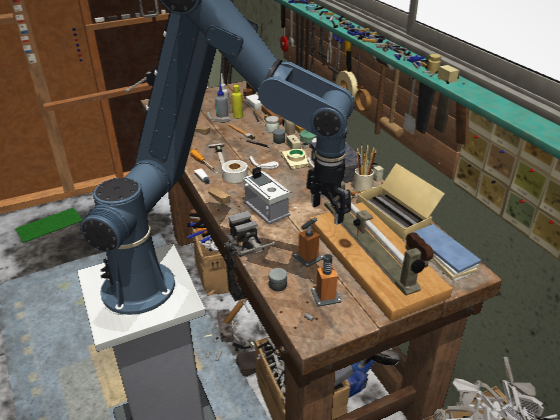

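Top crop: shutter against the stop, bore open, its centre near full-image (251.9,204.0). Side view: the open gripper hovers above the reference pin (327,262).

Run:
```python
from h import *
np.set_printoptions(precision=4,suppress=True)
t=cv2.imread("pics/top2.png"); g=cv2.cvtColor(t,cv2.COLOR_BGR2GRAY)
z=cv2.resize(g[194:214,241:263],None,fx=8,fy=8,interpolation=cv2.INTER_CUBIC)
b=(z<185).astype(np.uint8)
for c in cv2.findContours(b,0,1)[0]:
    if cv2.contourArea(c)>1500: 
        e=cv2.fitEllipse(c); u=241+(e[0][0]+.5)/8-.5; v=194+(e[0][1]+.5)/8-.5; print("bore",e,u,v,onz("top",u,v,.1))
s=status.sense();print("tcp pix",pix("side",s["tcp_pos"]),pix("top",s["tcp_pos"]))
M=R.from_quat(s["tool_rot"]).as_matrix()
for k in(-1,1): print("tip pix",pix("side",s["tcp_pos"]+M@[-.013,0,k*.0425]))
print("handle top pix if at est",pix("side",[.471,-.261,.146]))
a=cv2.imread("pics/side2.png"); hs=cv2.cvtColor(a,cv2.COLOR_BGR2HSV)
m=(hs[:,:,1]<70)|(hs[:,:,2]<60)
for r in range(254,276,2): print(r,"".join("#" if x else "." for x in m[r,310:345]))
print(pix("side",[.471,-.261,.09]))
cv2.imwrite("pics/c3.png",cv2.resize(a[160:310,270:390],None,fx=4,fy=4,interpolation=cv2.INTER_CUBIC))
```

```text
bore ((91.72262573242188, 81.73438262939453), (76.9797134399414, 82.91146850585938), 138.3795928955078) 252.02782821655273 203.77929782867432 [0.5002 0.1636]
tcp pix [326.5351 219.3712] [424.8603 207.9185]
tip pix [316.5768 207.3496]
tip pix [337.3717 223.5282]
handle top pix if at est [326.516  256.9002]
254 .........##....########............
256 .........#############..#..........
258 .....#################....#........
260 .#########....###########.###......
262 ######.......#########..######.....
264 ###..........#########.....#####...
266 .............#########.........###.
268 ..............########.......#....#
270 ..............#######..........###.
272 .............########..........#...
274 ................###................
[325.6809 272.4522]
```

View pics/c3.png

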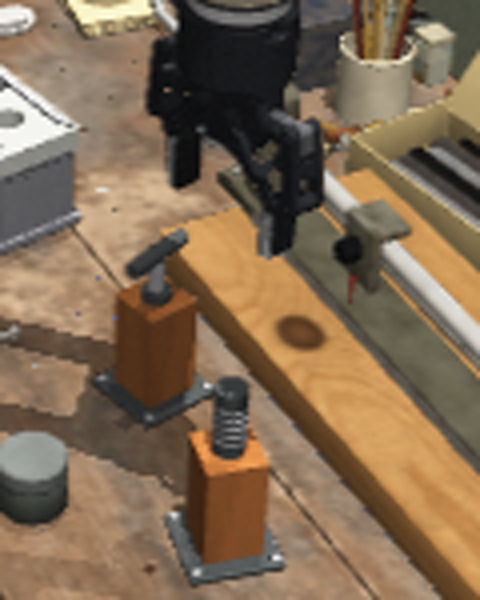

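Fingertips match their predicted pixels within 1 px. The handle sits about 1 px right of the estimate, so I'm using (0.472,-0.2615).

Emit:
arm_command:
  series:
    - [[30, 6, 1, 0], [40, 0, 0, 0], [40, 0, 0, 0], [30, 0, 0, 0], [20, 0, 0, 0], [8, 0, 0, 0], [0, 0, 0, 0], [0, 0, 0, 0]]

```text
t: 10.7
tcp_pos: [0.4732, -0.2609, 0.1062]
tool_rot: [0.458, 0.538, -0.458, 0.539]
force: [0.8, 0.3, 0.1]
finger_gap: 1.002
```

Run:
```python
from h import *
plan([.472,-.2615,.102])
a=snapshot("side")[:,:,::-1]
cv2.imwrite("pics/c4.png",cv2.resize(a[200:310,270:390],None,fx=5,fy=5,interpolation=cv2.INTER_CUBIC))
```

```text
axes x,y,z: [[0.001, -0.001, -1.0], [0.987, 0.161, 0.001], [0.161, -0.987, 0.001]]
shift mm [ 4.2 -1.3  0.4]
```

View pics/c4.png

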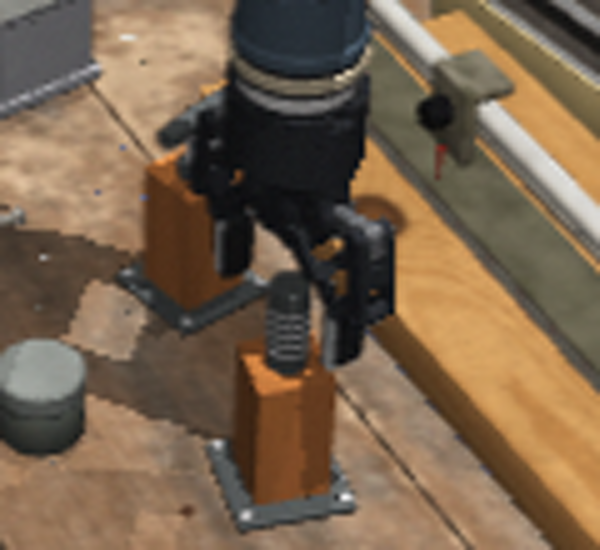

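Picture: the handle, crop (288,325), sits midway between the open fingertips (233,270) and (340,360). Closing.

Emit:
arm_command:
  series:
    - [[3, 0, 0, 0], [0, 0, 0, 0], [0, 0, 0, 0], [0, 0, 0, 0], [0, 0, 0, 0], [0, 0, 0, 0], [0, 0, 0, 0], [0, 0, 0, 0], [0, 0, 0, 0], [0, 0, 0, 0]]
  jaw: 0
  force: 60

```text
t: 11.75
tcp_pos: [0.4729, -0.2618, 0.1029]
tool_rot: [0.458, 0.538, -0.458, 0.539]
force: [0.1, -1.7, 5.5]
finger_gap: 0.267
```

Emit:
arm_command:
  series:
    - [[-5, 0, 0, 0], [-10, 0, 0, 0], [-10, 0, 0, 0], [-15, 0, 0, 0], [-20, 0, 0, 0], [-20, 0, 0, 0], [-20, 0, 0, 0], [-20, 0, 0, 0], [-20, 0, 0, 0], [0, 0, 0, 0]]

```text
t: 12.75
tcp_pos: [0.4729, -0.2605, 0.245]
tool_rot: [0.459, 0.538, -0.458, 0.54]
force: [0.2, 0.6, -1.8]
finger_gap: 0.262
```

Emit:
arm_command:
  series:
    - [[-20, 0, 0, 0], [-20, 0, 0, 0], [0, 0, 0, 0], [0, 0, 0, 0]]

```text
t: 13.15
tcp_pos: [0.4716, -0.26, 0.2813]
tool_rot: [0.458, 0.539, -0.458, 0.538]
force: [0.3, -0.4, -2.2]
finger_gap: 0.264
```

Run:
```python
from h import *
s=status.sense();print(s["tcp_pos"],s["force"],s["ft_torque"],s["finger_gap"])
plan([.501,.1645,.285],(-np.sin(np.radians(9.2)),np.cos(np.radians(9.2))))
a=snapshot("side")[:,:,::-1]; cv2.imwrite("pics/side5.png",a)
M=R.from_quat(s["tool_rot"]).as_matrix()
for d in (-.019,0,.04,.08): print(d,pix("side",s["tcp_pos"]+M@[d,0,0]))
cv2.imwrite("pics/c5.png",cv2.resize(a[180:300,270:390],None,fx=5,fy=5,interpolation=cv2.INTER_CUBIC))
```

```text
[ 0.47160689 -0.26001612  0.28128247] [ 0.26755418 -0.39986232 -2.21685585] [-0.02624575 -0.0452012  -0.01368303] 0.26425063840255225
axes x,y,z: [[-0.002, 0.002, -1.0], [0.987, 0.16, -0.001], [0.16, -0.987, -0.002]]
shift mm [  -2.9   97.  -414.3]
turn 0.0
-0.019 [329.05464617 210.05621205]
0 [328.71069789 216.10590434]
0.04 [328.0039129  228.53751701]
0.08 [327.31968091 240.57244578]
```

View pics/c5.png

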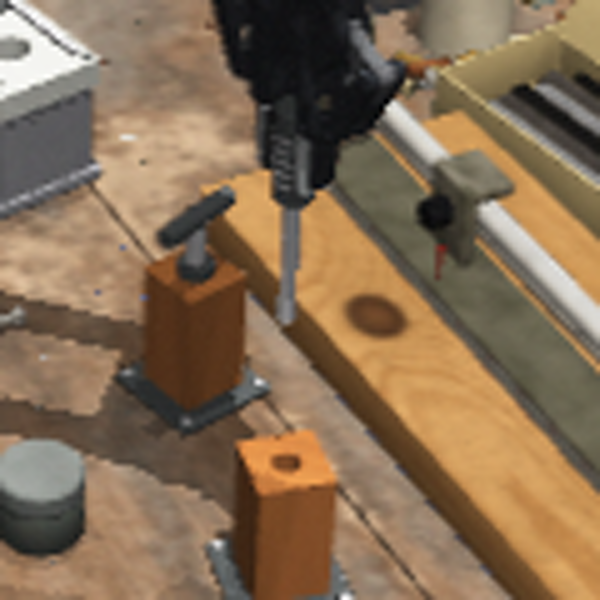

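Pin is held upright, tip at px (327.3,244.3), within a pixel of the prediction from the TCP axis. Carrying it over the bore at height.

Emit:
arm_command:
  series:
    - [[0, 5, -20, 0], [0, 6, -26, 0], [0, 6, -26, 0], [0, 6, -26, 0], [0, 6, -26, 0], [0, 6, -26, 0], [0, 6, -26, 0], [0, 6, -26, 0], [0, 6, -26, 0], [0, 6, -26, 0]]

```text
t: 14.2
tcp_pos: [0.4887, 0.0006, 0.2806]
tool_rot: [0.458, 0.54, -0.459, 0.537]
force: [-0.1, 1.1, -2.1]
finger_gap: 0.263
```

Emit:
arm_command:
  series:
    - [[0, 6, -26, 0], [0, 6, -26, 0], [0, 6, -26, 0], [0, 6, -26, 0], [0, 6, -26, 0], [0, 4, -20, 0], [0, 2, -10, 0], [0, 0, 0, 0], [0, 0, 0, 0], [0, 0, 0, 0]]

```text
t: 15.2
tcp_pos: [0.4998, 0.1618, 0.282]
tool_rot: [0.458, 0.538, -0.459, 0.538]
force: [-0.3, 0.0, -2.0]
finger_gap: 0.266
```

Run:
```python
from h import *
s=status.sense();print(s["t"],s["tcp_pos"],s["force"],s["finger_gap"])
plan([.501,.1645,.285])
a=snapshot("side")[:,:,::-1];t=snapshot("top")[:,:,::-1]; cv2.imwrite("pics/side6.png",a);cv2.imwrite("pics/top6.png",t)
M=R.from_quat(s["tool_rot"]).as_matrix()
tip=s["tcp_pos"]+M@[.093,0,0]
print("tip",tip,pix("side",tip),"proj mouth",pix("side",[.501,.1645,.1]))
cv2.imwrite("pics/c6.png",cv2.resize(a[115:235,220:340],None,fx=5,fy=5,interpolation=cv2.INTER_CUBIC))
```

```text
15.2 [0.49975438 0.16183912 0.28196089] [-0.25397207  0.027866   -2.01921419] 0.26555771442107406
axes x,y,z: [[-0.001, -0.001, -1.0], [0.987, 0.159, -0.001], [0.159, -0.987, 0.0]]
shift mm [-3.   1.6 -2.4]
tip [0.4996709  0.16178826 0.18896094] [271.32034782 167.85192066] proj mouth [271.79793228 190.16466809]
```

View pics/c6.png

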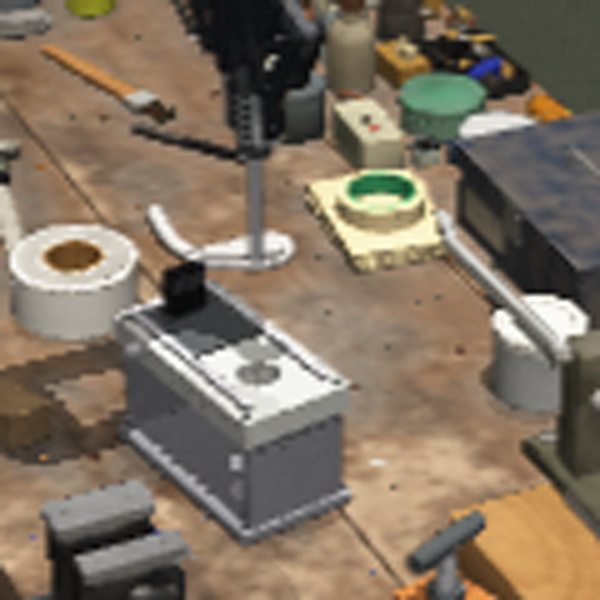

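Side view: the bore mouth is near px (271.8,189.2) and the pin tip near (270.9,167.0), both about 1 px above their predictions, so it's a shared bias. Measuring both precisely.

Run:
```python
from h import *
np.set_printoptions(precision=4,suppress=True)
a=cv2.imread("pics/side6.png"); g=cv2.cvtColor(a,cv2.COLOR_BGR2GRAY)
print(g[182:196,262:282]); print(g[146:171:2,262:282])
z=cv2.resize(g[183:195,264:280],None,fx=8,fy=8,interpolation=cv2.INTER_CUBIC)
for th in(165,180,195):
  for c in cv2.findContours((z<th).astype(np.uint8),0,1)[0]:
    if cv2.contourArea(c)>800:
        e=cv2.fitEllipse(c); u=264+(e[0][0]+.5)/8-.5; v=183+(e[0][1]+.5)/8-.5; print(th,e[1],u,v,onz("side",u,v,.1))
s=status.sense(); M=R.from_quat(s["tool_rot"]).as_matrix()
for d in(.02,.04,.06,.09): print(d,pix("side",s["tcp_pos"]+M@[d,0,0]))
```

```text
[[109  75  60  60  60  64  55  72  67 142 208 143 116 231 241 234 180 155
  155 153]
 [110 110 118  74  57  72 142 158 160 163 236 196 116  99 156 230 233 202
  166 152]
 [103  67  74 182 174 161 161 160 159 160 162 160 160 117  85 143 232 242
  221 167]
 [119 236 245 245 245 198 161 160 159 158 159 157 159 157 123 127 181 232
  239 223]
 [245 246 246 246 245 244 198 161 161 159 158 158 158 159 235 217 129 122
  231 242]
 [245 245 246 245 246 246 244 216 159 131 127 205 222 240 244 244 244 193
  121 231]
 [244 245 245 245 246 213 146 136 120 115 113 128 121 155 235 244 244 244
  159  83]
 [225 241 246 245 241 154 119 137 119 114 137 135 120  95 222 243 244 244
  244 227]
 [217 224 190 237 244 184 133 139 143 123 135 135 119 129 232 243 244 244
  244 244]
 [ 90 209 229 237 244 233 186 150 144 122 132 133 180 238 244 244 244 243
  243 244]
 [210 126 171 211 204 223 228 226 227 203 238 244 244 244 244 244 244 244
  244 244]
 [232 195 123 145 212 222 227 228 228 228 242 246 245 245 245 244 244 244
  244 244]
 [194 228 231 152 114 202 229 229 229 228 229 230 230 242 245 245 245 244
  244 
[... 884 characters left out ...]
1 197 141 112 154 230 240 244 208 240 197 123
  114 116]
 [152 153 154 153 154 153 125  97 120 112  98 135 137 176 220 165 107 110
  114 116]
 [127 128 118 130 139 144 143 140 138 141 139 130  95  95 115 120 128 132
  129 122]
 [129 125 127 132 132 133 130 122 121 123 125 128 124 127 134 133 133 137
  146 146]]
165 (70.88094329833984, 118.74473571777344) 270.9914565086365 186.4065067768097 [0.5081 0.1868]
180 (73.5969009399414, 117.92105102539062) 271.03336334228516 186.43891763687134 [0.5081 0.1865]
195 (75.8067398071289, 118.21302795410156) 271.0642647743225 186.4881715774536 [0.5081 0.1862]
0.02 [270.9999 148.0206]
0.04 [271.1073 153.519 ]
0.06 [271.2133 158.9457]
0.09 [271.3697 166.9541]
```

Relative to its prediction, the bore is off by (-0.65,-1.1) px and the pin by (-0.55,-1.2) px. That is the same camera bias, so TCP target (0.5007,0.1645) stands. Lowering to just above the mouth.

Emit:
arm_command:
  series:
    - [[10, 1.4, -2.5, 0], [15, 0, 0, 0], [15, 0, 0, 0], [15, 0, 0, 0], [10, 0, 0, 0], [5, 0, 0, 0], [0, 0, 0, 0], [0, 0, 0, 0], [0, 0, 0, 0], [0, 0, 0, 0]]

```text
t: 16.3
tcp_pos: [0.5013, 0.1656, 0.213]
tool_rot: [0.459, 0.538, -0.458, 0.539]
force: [0.1, 0.3, -1.5]
finger_gap: 0.261
```

Run:
```python
from h import *
s=status.sense();print(s["t"],s["tcp_pos"],s["force"],s["finger_gap"])
plan([.5007,.1645,.139])
a=snapshot("side")[:,:,::-1]; cv2.imwrite("pics/side7.png",a)
M=R.from_quat(s["tool_rot"]).as_matrix()
print("tip",pix("side",s["tcp_pos"]+M@[.093,0,0]),"mouth",pix("side",[.5007,.1645,.1]))
cv2.imwrite("pics/c7.png",cv2.resize(a[150:210,232:312],None,fx=9,fy=9,interpolation=cv2.INTER_CUBIC))
```

```text
16.3 [0.50133327 0.16559952 0.21295469] [ 0.12055017  0.33847811 -1.54344249] 0.2606180962195349
axes x,y,z: [[0.001, 0.0, -1.0], [0.987, 0.16, 0.001], [0.16, -0.987, 0.0]]
shift mm [74.  -0.9  1. ]
tip [271.68942035 184.96676161] mouth [271.71638678 190.18607408]
```

View pics/c7.png

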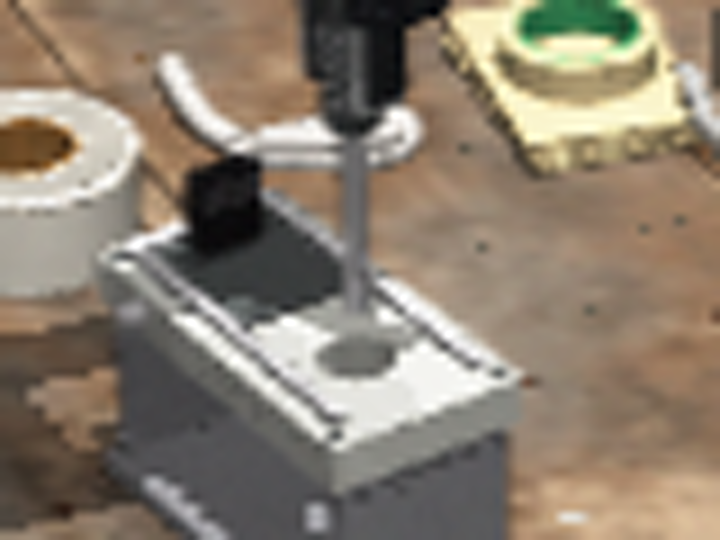

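The pin axis lines up with the bore centre (crop x 357 for both; row within 0.1 px of the expected value). Lowering the rest of the way.

Emit:
arm_command:
  series:
    - [[6, -0.5, 0.6, 0], [8, 0, 0, 0], [8, 0, 0, 0], [8, 0, 0, 0], [8, 0, 0, 0], [0, 0, 0, 0]]

```text
t: 16.95
tcp_pos: [0.4995, 0.1647, 0.1728]
tool_rot: [0.457, 0.539, -0.459, 0.538]
force: [-0.5, 0.5, -2.6]
finger_gap: 0.265
```

Emit:
arm_command:
  series:
    - [[8, 0, 0, 0], [8, 0, 0, 0], [8, 0, 0, 0], [8, 0, 0, 0], [4, 0, 0, 0], [0, 0, 0, 0], [0, 0, 0, 0], [0, 0, 0, 0], [0, 0, 0, 0], [0, 0, 0, 0]]

```text
t: 17.95
tcp_pos: [0.5007, 0.1649, 0.1386]
tool_rot: [0.458, 0.538, -0.458, 0.539]
force: [-0.0, -0.1, -1.7]
finger_gap: 0.269
```

Run:
```python
from h import *
for i in range(2):
    a=snapshot("side")[:,:,::-1]; s=status.sense();print(s["t"],s["tcp_pos"],s["force"],s["finger_gap"],abs(s["qd"]).max())
plan([.5007,.1645,.139])
cv2.imwrite("pics/side8.png",a)
M=R.from_quat(s["tool_rot"]).as_matrix()
print("axis at mouth",pix("side",s["tcp_pos"]+M@[.039,0,0]),"mouth",pix("side",[.5007,.1645,.1]))
cv2.imwrite("pics/c8.png",cv2.resize(a[150:210,232:312],None,fx=9,fy=9,interpolation=cv2.INTER_CUBIC))
```

```text
18.0 [0.50065685 0.16486646 0.13857886] [ 0.57422299  0.17006341 -1.78144491] 0.2640110010472149 0.001940571923401281
18.05 [0.50059324 0.16487336 0.1385144 ] [-0.51006287 -0.65183326 -2.24496279] 0.2626523822553844 0.0026375987549834726
axes x,y,z: [[0.0, 0.0, -1.0], [0.987, 0.16, 0.0], [0.16, -0.987, 0.0]]
shift mm [-0.5  0.   0.4]
axis at mouth [271.64790985 190.25796494] mouth [271.71638678 190.18607408]
```

View pics/c8.png

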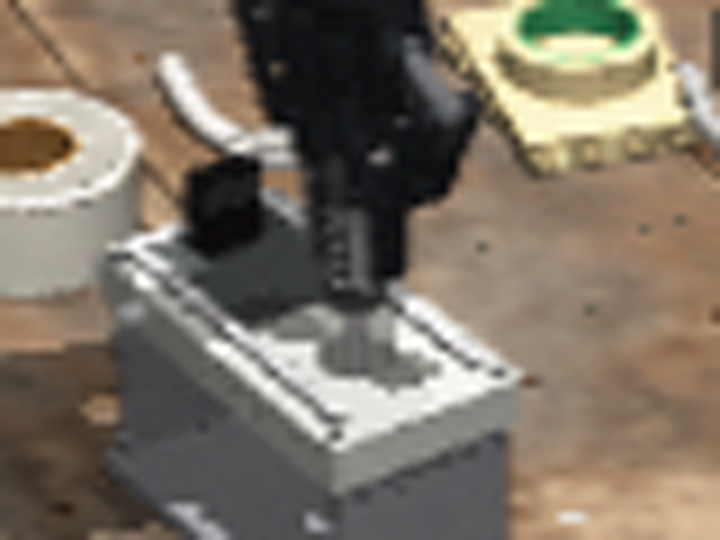

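The pin passes through the bore with its axis at crop x of about 356 (bore centre 357). The wrist carries only the pin's weight, and the arm is still. Handing in.

```bash
python3 -c "
from station import ticket; print(ticket.sign_off())"
```

```text
the job is handed in; nothing more can be done
None
```

I opened the gauge's shutter, took the round-handled pin out of its stand and lowered it through the bore. The job was handed in at about 18 s with the pin still held in the gripper.

- **Shutter:** I slid it by the black grip until it met the end stop. The wrist force along the slide rose to about 13 N with no further travel. A later top view showed the bore open.
- **Pin in the bore:** The axis is within about 1 mm of my bore estimates, measured three ways: top view, side view and end-stop contact. Those estimates agree with each other to 1–2 mm, against a 5 mm limit.
- **Height and stillness:** By calculation the tip hangs about 46 mm above the bench, midway between the base and ring plates. It is upright to within 0.001 rad. The arm was still, and the wrist felt about 2 N, mostly the pin's weight, with no contact seen.
- **Disagreements:** The side camera reads about 1 px off the robot's own frame. The bore and the pin shift by the same amount, so it cancels.
- **Not seen directly:** The tip is hidden under the plate, so its height comes from the arm's position and the pin's known length. I did not check the centring from the top camera at the end.

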